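# Demould the cured specimen blocks and nest the graded mould cups

### The arm

A 6-joint arm with a two-finger parallel gripper is mounted at the origin on a cart in front of the work surface, level with it; the furniture and walls round the work are solid. World frame = base frame: x ahead of the robot, y to its left, z up, the work surface at z = 0. Lengths are in m, angles in rad, forces in N, time in s.
With the tool pointing down it reaches from about 0.35 to 0.775 m from the base axis. Payload 5.5 kg.
Tool frame: the origin (TCP) lies at the very end of the fingers, on their centre line; the grasp point (between the pads) lies 19 mm behind it; z points along the fingers, y is the direction in which the jaws open and shut (so a half turn about z gives the same grasp; the last joint's range is limited). The gripper opens to 85 mm and grips with 20 to 120 N. Pads are 22 mm wide; open, the fingers measure 114 mm over their backs; the gripper's body (76 mm by 85 mm) begins 54 mm behind the grasp point. The pads swing forward as they close: fully open they stand 13 mm farther back than shut.
Start: joints at [1.104, 0.313, 0.046, 1.304, 0, 1.431], TCP at [0.185, 0.545, 0.231] pointing down, gripper open.
Joint ranges: [-2.76, 2.76], [-0.86, 1.69], [-1.03, 1.26], [-2.2, 2.34], [-1.47, 1.5], [-3.14, 3.14]. Speed limits (rad/s): [2.57, 2.57, 3.14, 3.14, 3.14, 3.14].

### API

Orientations are given as a unit quaternion [w, x, y, z].
In Python, from workcell import get_state, imaging, env, spotter gives the robot as it stands.
- The arm moves only by the tool play_rows, never from a script. Its argument "moves" is a list of rows, each an object with "claw": the finger opening in cm, from 0 to 8.54; "delta_pos": the shift along the tool's x, y, z in cm, a list of three; "twist": the turn about the tool's z in degrees. A call has 1 to 12 rows; each row is the pose to reach, as a shift and turn from the pose commanded when the call began, along the tool's axes at that moment; what a row does not reach only later rows make up. A row lasts 1/8 s, in which the tool goes at most 62.5 mm and 10.7 degrees, less where a joint would pass 70% of its speed; a pose out of reach is approached as far as the arm can. A call with a gripper value outside its range is refused whole. The fingers move at their own pace and stop on an object; "force" is the grip in N (left out, the last holds). Time passes only in rows, so rows that repeat a pose let the fingers close. It gives the time, the measured TCP pose, the force and the opening at its end, in the units of the state.
- get_state(): the state, without advancing time (a new reading comes with each control period).
- imaging.read_camera(name): name is "scene" or "side" or "wrist"; returns the picture (480x640x3 uint8, red, green, blue); there is no depth.
- imaging.camera_info(name): a dict with "fx", "fy", "cx", "cy" (pixels), "world_to_cam" (4x4, takes a point from world to camera coordinates). Camera axes: x right, y down, z forward; pixel columns grow to the right and rows downward; lengths in m; the calibration is good to about 2 mm. A picture is of the moment at which its call begins: read the wrist's pose just before it. camera_info takes no time and is no camera call; for the wrist camera it gives the pose at the moment of the call.
- env.hand_in(): hands the job in, once; it reports no verdict.
Trained networks look in the newest picture that a camera, given by its name, has taken for a name from the list of things; names that differ only in an ending like _2 or _b are one class to them, and where a whole thing is asked for, a point or a joint stands for the part that bears it (a point fixed in the world has none). Each returns a list of dicts, best first, with "conf" (0 to 1); they miss things now and then, are a little off and sometimes report something else, mostly with a low value. They report only what shows in the picture. A call takes as long as a camera call. They do not tell look-alikes from the thing itself.
- spotter.spot_in(camera, query): "extent" ([left, top, right, bottom] in pixels, round what is visible of it).
The state is a dict: "clock": time; "joint_pos": joint angles; "qvel": joint speeds; "tau": joint torques, N m; "tcp_pos": TCP position; "orientation": TCP orientation; "wrist_force": force on the tool from outside, world axes, zero at the start; "ft_torque": the same for the moment, N m; "finger_gap": finger opening in m.
Only numpy, scipy, OpenCV 4.12 (cv2) and the standard library are available. Lean on these libraries where they do the work, as an engineer would, in place of code of your own. Each camera call takes 0.05 s, during which the arm holds its last target. There are 200 camera calls.

### The job

The resin specimen blocks have cured. Lift every block out of its mould cup by its stub and stand it upright in the white tray, and nest all five mould cups inside one another in order of size, each one right down on the bottom of the next larger, in one upright set on the worktop. Leave the flask and bottles at the back standing where they are.

Things in the scene. Friction and masses are not known exactly. Their poses are not given: they have to be found in the camera images.
- cup_1: Largest of 5 graded mould cups: off-white plastic, round, straight-walled, open-topped, outside dia. 79 mm, inside 73 mm, 48 mm high, bottom 12 mm thick. Origin: centre of underside; z up its axis. Starts empty; base of the nest, need not be lifted.
- cup_2: Second largest of 5 graded mould cups: off-white plastic, round, straight-walled, open-topped, outside dia. 67 mm, inside 61 mm, 48 mm high, bottom 12 mm thick. Origin: centre of underside; z up its axis. Starts holding block_2 if that is present, else empty. Under 150 g. Nested down in cup_1: 3 mm play all round, origin and rim 12 mm above those of cup_1.
- cup_3: Middle of 5 graded mould cups: off-white plastic, round, straight-walled, open-topped, outside dia. 55 mm, inside 49 mm, 48 mm high, bottom 12 mm thick. Origin: centre of underside; z up its axis. Starts holding block_3 if that is present, else empty. Under 150 g. Nested down in cup_2: 3 mm play all round, origin and rim 12 mm above those of cup_2.
- cup_4: Second smallest of 5 graded mould cups: off-white plastic, round, straight-walled, open-topped, outside dia. 43 mm, inside 37 mm, 48 mm high, bottom 12 mm thick. Origin: centre of underside; z up its axis. Starts holding block_4 if that is present, else empty. Under 150 g. Nested down in cup_3: 3 mm play all round, origin and rim 12 mm above those of cup_3.
- cup_5: Smallest of 5 graded mould cups: off-white plastic, round, straight-walled, open-topped, outside dia. 31 mm, inside 25 mm, 48 mm high, bottom 12 mm thick. Origin: centre of underside; z up its axis. Starts holding block_5 if that is present, else empty. Under 150 g. Nested down in cup_4: 3 mm play all round, origin and rim 12 mm above those of cup_4.
- block_2: Block cast in cup_2; may be absent (None). Tan resin cylinder dia. 58 mm, 24 mm high, with a grey round stub dia. 16 mm, 32 mm high, on the centre of its top; 56 mm in all, under 150 g. Origin: centre of underside; z up the stub. Starts on the bottom of the cavity of cup_2 (origin 12 mm above the cup's), loose, 1.5 mm play all round, stub 20 mm above the rim.
- block_3: Block cast in cup_3; may be absent (None). Tan resin cylinder dia. 46 mm, 24 mm high, with a grey round stub dia. 16 mm, 32 mm high, on the centre of its top; 56 mm in all, under 150 g. Origin: centre of underside; z up the stub. Starts on the bottom of the cavity of cup_3 (origin 12 mm above the cup's), loose, 1.5 mm play all round, stub 20 mm above the rim.
- block_4: Block cast in cup_4; may be absent (None). Tan resin cylinder dia. 34 mm, 24 mm high, with a grey round stub dia. 16 mm, 32 mm high, on the centre of its top; 56 mm in all, under 150 g. Origin: centre of underside; z up the stub. Starts on the bottom of the cavity of cup_4 (origin 12 mm above the cup's), loose, 1.5 mm play all round, stub 20 mm above the rim.
- block_5: Block cast in cup_5; may be absent (None). Tan resin cylinder dia. 22 mm, 24 mm high, with a grey round stub dia. 16 mm, 32 mm high, on the centre of its top; 56 mm in all, under 150 g. Origin: centre of underside; z up the stub. Starts on the bottom of the cavity of cup_5 (origin 12 mm above the cup's), loose, 1.5 mm play all round, stub 20 mm above the rim.
- tray: Shallow white plastic tray, loose on the worktop, to hold the blocks: 110 mm (its x) by 150 mm (its y) outside, 104 by 144 mm inside, walls 25 mm high and 3 mm thick, floor 3 mm thick. Origin at the centre of its underside, z up. Empty at the start; all four blocks fit in it standing, side by side.
- flask: Small conical flask, 64 mm across and 78 mm high, standing behind the work; bystander. Origin at the centre of its underside, z up.
- diluent_bottle: White bottle with a blue cap, 46 mm across and 100 mm high, standing behind the work; bystander. Origin at the centre of its underside, z up.
- dropper_bottle: Small dropper bottle with a pointed black cap, 25 mm across and 68 mm high, standing behind the work; bystander. Origin at the centre of its underside, z up.
Things that resemble listed ones, but are neither listed nor needed, are in the scene too. Leave any red look-alike of the cup_5 alone.

How it is judged:
By the outcome, as a careful person would: the job done as asked, in the order asked, and still so for the second after the job is handed in, with the robot touching nothing.
Of block_2, block_3, block_4, block_5 only 2 to 4 are there at a start; the rules pass over those that are not, and their reading is None.
At some moment in a run one of cup_1, cup_2 may be knocked a few centimetres aside while the robot is not near it.
It also fails if it takes over 210 s, if anything falls off the work surface, if the arm or the gripper's body presses on something with over 40 N, if the wrist force passes 120 N, or if a joint passes its speed limit or range.

## Working session

There is one attempt and no reset: what is moved stays moved. The work goes in short steps, Python scripts to look and compute and a tool call to move; the robot and the scene stay as the last step left them, time stands still between calls to the robot, and variables do not carry over. Pictures are saved under pics/ and viewed, about 12 in all and at most 16, crops included, and the job is handed in when it is done.

Besides the shell and the picture viewer there is one more tool, called after "Emit:" as name(argument=value, ...) on one line, values as JSON. play_rows: Moves the arm, as the interface text tells. Its arguments: {"type":"object","properties":{"moves":{"type":"array"},"force":{"type":"number"}},"required":["moves"]}

```bash
mkdir -p pics; ls; python3 - <<'E'
from workcell import get_state, imaging, env, spotter
import cv2, numpy as np
ims=[]
for c in ["scene","side"]:
    im=imaging.read_camera(c); cv2.imwrite(f"pics/{c}0.png",im[:,:,::-1])
    i=imaging.camera_info(c); print(c,i["fx"],i["fy"],i["cx"],i["cy"],np.round(i["world_to_cam"],3).tolist())
    for q in ["cup_1","block_2","tray"]:
        for r in spotter.spot_in(c,q): print(c,q,np.round(r["extent"]).astype(int).tolist(),round(r["conf"],2))
s=get_state(); print(s)
E
```

```text
pics
scene 592.667133500528 592.667133500528 323.86642112711036 244.65981597349435 [[0.677, -0.736, 0.008, -0.495], [-0.531, -0.495, -0.688, 0.208], [0.51, 0.461, -0.726, 1.064], [0.0, 0.0, 0.0, 1.0]]
scene cup_1 [232, 229, 265, 275] 0.94
scene cup_1 [287, 263, 305, 295] 0.91
scene cup_1 [206, 208, 234, 240] 0.9
scene cup_1 [265, 191, 301, 232] 0.84
scene cup_1 [329, 254, 342, 281] 0.68
scene cup_1 [371, 351, 394, 382] 0.67
scene cup_1 [314, 223, 332, 249] 0.6
scene block_2 [210, 204, 228, 224] 0.61
scene tray [341, 270, 440, 357] 0.65
scene tray [230, 230, 267, 272] 0.44
side 496.2779139607257 496.2779139607257 324.3870961576918 241.1578938052597 [[-0.905, -0.426, -0.009, 0.377], [-0.163, 0.366, -0.916, 0.221], [0.394, -0.827, -0.401, 0.475], [0.0, 0.0, 0.0, 1.0]]
side cup_1 [333, 241, 348, 275] 0.95
side cup_1 [287, 326, 337, 383] 0.92
side cup_1 [424, 213, 442, 240] 0.83
side cup_1 [362, 259, 382, 295] 0.73
side cup_1 [329, 290, 378, 343] 0.72
side cup_1 [280, 257, 306, 289] 0.67
side cup_1 [231, 279, 287, 336] 0.62
side block_2 [294, 322, 326, 350] 0.6
side block_2 [280, 256, 303, 289] 0.58
side block_2 [287, 246, 294, 263] 0.45
side block_2 [226, 245, 238, 287] 0.43
side tray [329, 216, 414, 258] 0.87
{'clock': 0.4, 'joint_pos': array([1.10436911e+00, 3.13322028e-01, 4.59536995e-02, 1.30359595e+00,
       1.83719696e-06, 1.43119343e+00]), 'qvel': array([-0.0033157 , -0.00286935,  0.0001655 , -0.00027187,  0.00180708,
        0.00036563]), 'tau': array([-1.96757472e-03, -4.79893970e+01,  2.98393571e+01,  4.98007066e-03,
       -2.16183089e-04, -1.21509399e-05]), 'tcp_pos': array([0.18459315, 0.54453338, 0.23119377]), 'orientation': array([-2.59349878e-05,  1.62685850e-01,  9.86677915e-01, -7.98756057e-05]), 'wrist_force': array([-1.11409138, -0.18938917,  0.10569756]), 'ft_torque': array([-0.0164148 , -0.02743845, -0.01560213]), 'finger_gap': 0.08489730036097294}
```

View pics/scene0.png

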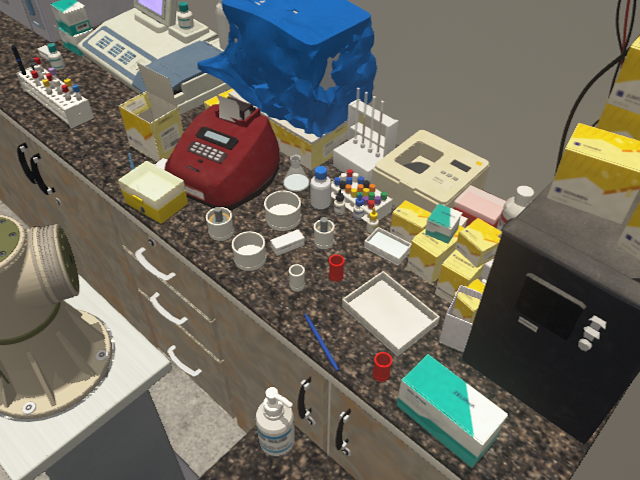

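View pics/side0.png

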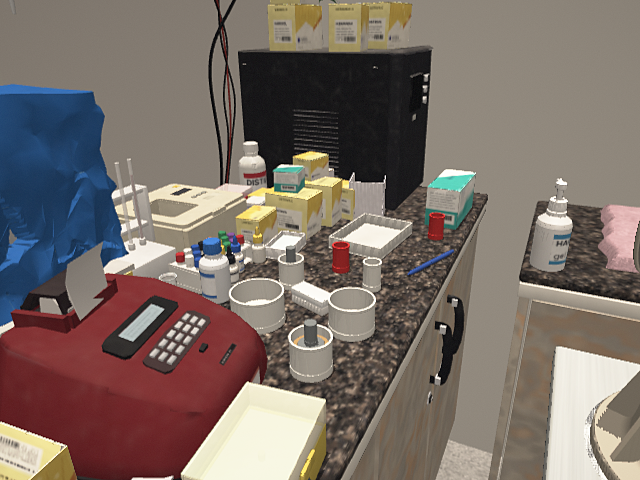

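The scene view shows a full-size cup at (283,210) and another at (249,250), both looking empty. Cups with stubs stand at (219,222) and (323,233), and a small cup is at (297,277). The red look-alikes are at (336,267) and (382,367), and the tray is at about (390,312).

```bash
cat > h.py <<'E'
import numpy as np, cv2
from scipy.optimize import least_squares
from workcell import get_state, imaging, env, spotter
def proj(i,P):
    P=np.atleast_2d(P); W=np.array(i["world_to_cam"]); q=P@W[:3,:3].T+W[:3,3]
    return np.c_[i["fx"]*q[:,0]/q[:,2]+i["cx"], i["fy"]*q[:,1]/q[:,2]+i["cy"]]
def unproj(i,uv,z):
    W=np.array(i["world_to_cam"]); R=W[:3,:3]; o=-R.T@W[:3,3]
    uv=np.atleast_2d(uv); d=np.c_[(uv[:,0]-i["cx"])/i["fx"],(uv[:,1]-i["cy"])/i["fy"],np.ones(len(uv))]@R
    return o+d*((z-o[2])/d[:,2])[:,None]
a=np.linspace(0,2*np.pi,60)
def ring(x,y,r,z): return np.c_[x+r*np.cos(a),y+r*np.sin(a),np.full(60,z)]
def cylbox(i,x,y,r,z0=0,h=.048):
    p=proj(i,np.r_[ring(x,y,r,z0),ring(x,y,r,z0+h)]); return np.r_[p.min(0),p.max(0)]
def tool(dxyz):
    "world delta (m) -> tool cm"
    from scipy.spatial.transform import Rotation as R
    q=get_state()["orientation"]; return R.from_quat(np.r_[q[1:],q[0]]).inv().apply(dxyz)*100
E
python3 - <<'E'
from h import *
I={c:imaging.camera_info(c) for c in("scene","side")}
B={"A":([232,229,265,275],[329,290,378,343]),"D":([265,191,301,232],[231,279,287,336]),"C":([206,208,234,240],[287,326,337,383]),
"E":([314,223,332,249],[280,257,306,289]),"F":([287,263,305,295],[362,259,382,295])}
for k,(b,s) in B.items():
    x0=np.r_[unproj(I["scene"],[(b[0]+b[2])/2,(b[1]+b[3])/2],.024)[0,:2],.03]
    r=least_squares(lambda p:np.r_[cylbox(I["scene"],*p)-b,cylbox(I["side"],*p)-s],x0,loss="soft_l1",x_scale=.01)
    print(k,np.round(r.x,4),"dia",round(2000*r.x[2],1),np.round(r.fun,1))
c=unproj(I["scene"],[(343,303),(385,273),(438,318),(399,351)],.025);print(np.round(c,3).tolist(),c.mean(0))
print(np.round(unproj(I["side"],[(329,246),(368,215),(412,231),(374,257)],.0),3).tolist())
print(np.round(unproj(I["scene"],[(304,315),(338,370),(336,280),(271,248),(305,238)],.0),3).tolist())
im=cv2.imread("pics/scene0.png")[175:385,190:450]; cv2.imwrite("pics/c0.png",cv2.resize(im,None,fx=2.8,fy=2.8,interpolation=2))
E
```

```text
A [ 0.4108 -0.0815  0.0339] dia 67.8 [-2.3  2.5 -0.2 -3.5 -0.2 -2.8 -0.  -0.4]
D [ 0.5438 -0.0484  0.039 ] dia 78.0 [-1.2  0.3 -0.7 -0.4 -0.3 -1.4 -0.  -1.8]
C [0.424  0.0221 0.0282] dia 56.5 [-1.3 -1.2 -0.1  1.2  0.9 -2.6 -2.7  0.1]
E [ 0.5503 -0.1633  0.0188] dia 37.6 [-0.1 -2.  -0.1  0.6  1.2 -4.  -0.9  0.5]
F [ 0.4276 -0.2034  0.0166] dia 33.2 [-0.3  0.4 -0.8 -3.1 -0.6 -1.9  0.8 -2. ]
[[0.443, -0.314, 0.025], [0.557, -0.326, 0.025], [0.538, -0.467, 0.025], [0.431, -0.458, 0.025]] [ 0.49216065 -0.39110319  0.025     ]
[[0.561, -0.327, 0.0], [0.552, -0.518, -0.0], [0.435, -0.467, 0.0], [0.464, -0.316, 0.0]]
[[0.386, -0.266, -0.0], [0.34, -0.395, 0.0], [0.493, -0.253, 0.0], [0.465, -0.093, 0.0], [0.535, -0.125, -0.0]]
```

View pics/c0.png

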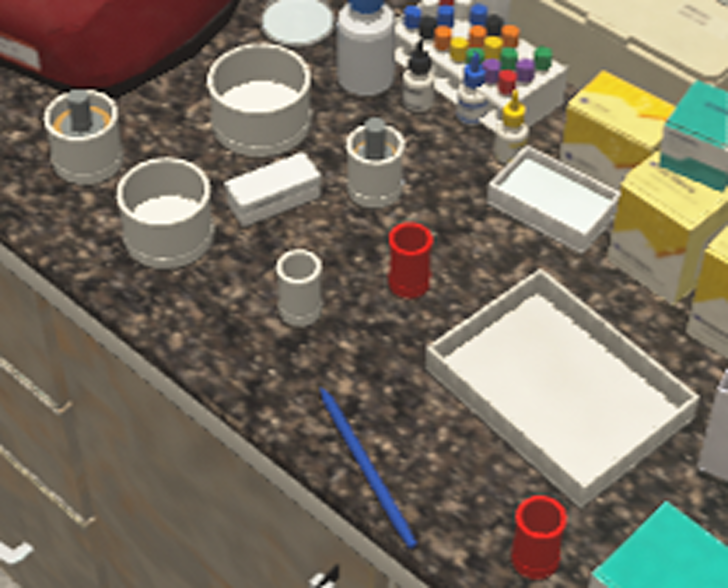

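Only blocks 3 and 4 show: stubs at C (cup_3) and E (cup_4). D is cup_1, A is cup_2 (empty), F is cup_5 (empty). Next I'll move over cup_3.

Emit:
play_rows(moves=[{"claw": 8.5, "delta_pos": [-39.4, -41.9, 0], "twist": -18.7}, {"claw": 8.5, "delta_pos": [-39.4, -41.9, 0], "twist": -18.7}, {"claw": 8.5, "delta_pos": [-39.4, -41.9, 0], "twist": -18.7}, {"claw": 8.5, "delta_pos": [-39.4, -41.9, 0], "twist": -18.7}, {"claw": 8.5, "delta_pos": [-39.4, -41.9, 0], "twist": -18.7}, {"claw": 8.5, "delta_pos": [-39.4, -41.9, 0], "twist": -18.7}, {"claw": 8.5, "delta_pos": [-39.4, -41.9, 0], "twist": -18.7}, {"claw": 5, "delta_pos": [-39.4, -41.9, 0], "twist": -18.7}, {"claw": 5, "delta_pos": [-39.4, -41.9, 0], "twist": -18.7}, {"claw": 5, "delta_pos": [-39.4, -41.9, 0], "twist": -18.7}, {"claw": 5, "delta_pos": [-39.4, -41.9, 0], "twist": -18.7}, {"claw": 5, "delta_pos": [-39.4, -41.9, 0], "twist": -18.7}])

```text
clock: 1.9
tcp_pos: [0.4225, 0.0226, 0.2312]
orientation: [-0.0, -0.001, 1.0, 0.0]
wrist_force: [0.9, 0.2, -0.9]
finger_gap: 0.05
```

```bash
cat >> h.py <<'E'
def wrist(name):
    i=imaging.camera_info("wrist"); im=imaging.read_camera("wrist"); cv2.imwrite(f"pics/{name}.png",im[:,:,::-1]); return i,im
def look(name,qs=("cup_1","block_2"),cam="wrist"):
    i,im=wrist(name); s=get_state(); print("tcp",np.round(s["tcp_pos"],4),"gap",round(s["finger_gap"],4),"t",round(s["clock"],1))
    for q in qs:
        for r in spotter.spot_in(cam,q):
            b=np.array(r["extent"]); print(q,np.round(b).astype(int).tolist(),round(r["conf"],2),"xy@.048",np.round(unproj(i,[(b[0]+b[2])/2,(b[1]+b[3])/2],.048)[0,:2],3))
    return i,im
E
python3 - <<'E'
from h import *
i,im=look("w1"); print(np.round(np.linalg.inv(i["world_to_cam"]),3).tolist(),i["fx"],get_state()["orientation"])
E
```

```text
tcp [0.4225 0.0227 0.2313] gap 0.05 t 1.9
cup_1 [227, 280, 299, 372] 0.89 xy@.048 [ 0.534 -0.037]
cup_1 [53, 196, 120, 239] 0.8 xy@.048 [ 0.424 -0.19 ]
cup_1 [170, 163, 253, 244] 0.75 xy@.048 [ 0.412 -0.077]
cup_1 [32, 262, 94, 308] 0.73 xy@.048 [ 0.49  -0.225]
cup_1 [293, 180, 356, 250] 0.69 xy@.048 [0.422 0.023]
cup_1 [118, 300, 178, 353] 0.67 xy@.048 [ 0.535 -0.15 ]
cup_1 [250, 375, 265, 422] 0.67 xy@.048 [ 0.62  -0.047]
block_2 [298, 193, 350, 242] 0.6 xy@.048 [0.424 0.023]
block_2 [119, 329, 156, 357] 0.56 xy@.048 [ 0.553 -0.163]
[[-0.001, 0.957, 0.291, 0.348], [1.0, 0.001, 0.001, 0.022], [0.001, 0.291, -0.957, 0.374], [0.0, 0.0, 0.0, 1.0]] 371.67609629423885 [ 1.33559391e-05 -1.12013555e-03  9.99999365e-01  1.20294339e-04]
```

View pics/w1.png

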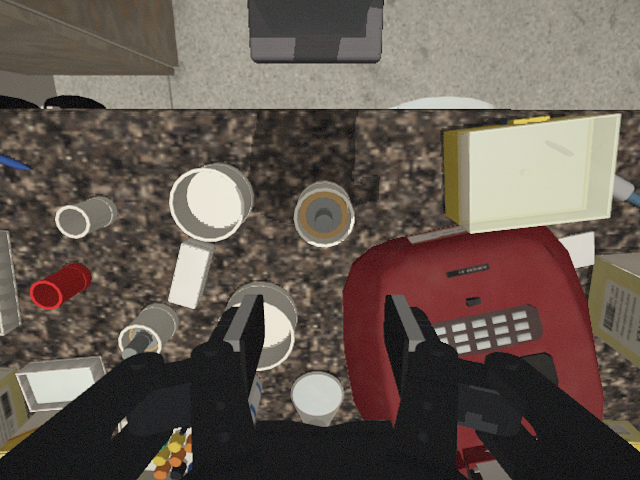

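Wrist view: cup_3 with its stub is at (323,214), cup_2 at (210,200) and cup_1 at (262,325). The red machine sits close on the +y side. I'll triangulate its height.

```bash
python3 - <<'E'
from h import *
w=imaging.camera_info("wrist"); s=imaging.camera_info("side"); sc=imaging.camera_info("scene")
def tri(ai,a,bi,b):
    P=[np.array([[k["fx"],0,k["cx"]],[0,k["fy"],k["cy"]],[0,0,1]])@np.array(k["world_to_cam"])[:3] for k in(ai,bi)]
    X=cv2.triangulatePoints(P[0],P[1],np.float32(a),np.float32(b)); return np.round((X[:3]/X[3]).ravel(),3)
print("slot",tri(w,(468,269),s,(229,352)), "padcorner",tri(w,(444,366),s,(175,309)))
print("stub@.068",unproj(w,[(322,213)],.068),"flask/dil scene",unproj(sc,[(296,188),(320,205)],0.0))
print("mach edge@.04",unproj(w,[(345,290),(400,237),(350,260)],.04))
for c in "scene","side":
  pass
E
```

```text
slot [0.457 0.14  0.093] padcorner [0.537 0.122 0.113]
stub@.068 [[0.41632047 0.02124988 0.068     ]] flask/dil scene [[ 6.38897087e-01  3.81180231e-03 -1.11022302e-16]
 [ 6.34359702e-01 -7.72732263e-02  0.00000000e+00]]
mach edge@.04 [[0.49954591 0.0436835  0.04      ]
 [0.44541878 0.09418422 0.04      ]
 [0.46836442 0.04787772 0.04      ]]
```

Emit:
play_rows(moves=[{"claw": 4, "delta_pos": [0.15, 0, 5], "twist": 0}, {"claw": 4, "delta_pos": [0.15, 0, 10], "twist": 0}, {"claw": 4, "delta_pos": [0.15, 0, 14], "twist": 0}, {"claw": 4, "delta_pos": [0.15, 0, 16.5], "twist": 0}, {"claw": 4, "delta_pos": [0.15, 0, 18.1], "twist": 0}, {"claw": 4, "delta_pos": [0.15, 0, 18.1], "twist": 0}, {"claw": 1, "delta_pos": [0.15, 0, 18.1], "twist": 0}, {"claw": 1, "delta_pos": [0.15, 0, 18.1], "twist": 0}, {"claw": 1, "delta_pos": [0.15, 0, 18.1], "twist": 0}, {"claw": 1, "delta_pos": [0.15, 0, 18.1], "twist": 0}, {"claw": 1, "delta_pos": [0.15, 0, 18.1], "twist": 0}, {"claw": 1, "delta_pos": [0.15, 0, 18.1], "twist": 0}], force=30)

```text
clock: 3.55
tcp_pos: [0.4226, 0.0214, 0.0511]
orientation: [0.001, 0.0, 1.0, 0.0]
wrist_force: [-0.5, 1.9, 5.8]
finger_gap: 0.0141
```

Emit:
play_rows(moves=[{"claw": 1, "delta_pos": [0, 0, -1], "twist": 0}, {"claw": 1, "delta_pos": [0, 0, -3], "twist": 0}, {"claw": 1, "delta_pos": [0, 0, -6], "twist": 0}, {"claw": 1, "delta_pos": [0, 0, -10], "twist": 0}, {"claw": 1, "delta_pos": [0, 0, -14], "twist": 0}, {"claw": 1, "delta_pos": [0, 0, -14], "twist": 0}])

```text
clock: 4.3
tcp_pos: [0.4238, 0.0208, 0.1936]
orientation: [0.003, 0.0, 1.0, -0.001]
wrist_force: [-0.0, -0.5, -0.8]
finger_gap: 0.0147
```

```bash
python3 - <<'E'
from h import *
i,im=look("w2",("block_2","tray")); s=imaging.read_camera("side"); 
cv2.imwrite("pics/m2.png",np.hstack([cv2.resize(im,(400,300)),cv2.resize(s[160:440,200:573],(400,300))])[:,:,::-1])
E
```

```text
tcp [0.4226 0.021  0.1917] gap 0.0143 t 4.3
block_2 [278, 239, 376, 358] 0.74 xy@.048 [0.489 0.023]
block_2 [99, 349, 141, 386] 0.67 xy@.048 [ 0.557 -0.164]
```

View pics/m2.png

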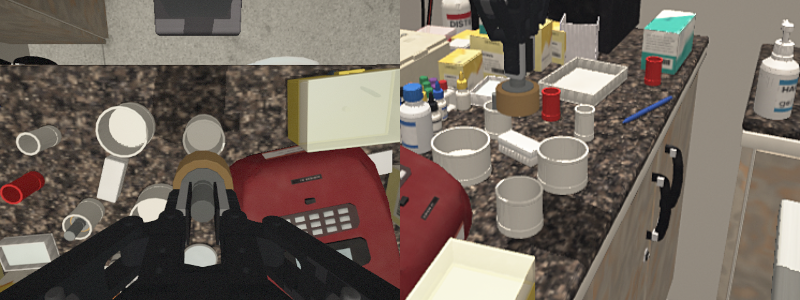

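Emit:
play_rows(moves=[{"claw": 1, "delta_pos": [-7.2, -37.7, 0], "twist": 0}, {"claw": 1, "delta_pos": [-7.2, -37.7, 0], "twist": 0}, {"claw": 1, "delta_pos": [-7.2, -37.7, 0], "twist": 0}, {"claw": 1, "delta_pos": [-7.2, -37.7, 0], "twist": 0}, {"claw": 1, "delta_pos": [-7.2, -37.7, 0], "twist": 0}, {"claw": 1, "delta_pos": [-7.2, -37.7, 0], "twist": 0}, {"claw": 1, "delta_pos": [-7.2, -37.7, 0], "twist": 0}, {"claw": 1, "delta_pos": [-7.2, -37.7, 4], "twist": 0}, {"claw": 1, "delta_pos": [-7.2, -37.7, 7], "twist": 0}, {"claw": 1, "delta_pos": [-7.2, -37.7, 7], "twist": 0}])

```text
clock: 5.75
tcp_pos: [0.4912, -0.3528, 0.1165]
orientation: [-0.003, -0.0, 1.0, 0.003]
wrist_force: [-0.5, 0.3, -0.4]
finger_gap: 0.0148
```

```bash
python3 - <<'E'
from h import *
i,im=look("w3",("tray",))
t=[.492,-.391]; y=np.radians(-5)
c=np.array([[sx*.055,sy*.075] for sx,sy in((-1,-1),(1,-1),(1,1),(-1,1))])@np.array([[np.cos(y),np.sin(y)],[-np.sin(y),np.cos(y)]])+t
p=proj(i,np.c_[c,np.full(4,.025)]).astype(int); o=im[:,:,::-1].copy(); cv2.polylines(o,[p.reshape(-1,1,2)],True,(0,255,0),1); cv2.imwrite("pics/w3b.png",o)
E
```

```text
tcp [ 0.4924 -0.354   0.1187] gap 0.0144 t 5.8
tray [158, 155, 398, 328] 0.59 xy@.048 [ 0.48 -0.38]
```

View pics/w3b.png

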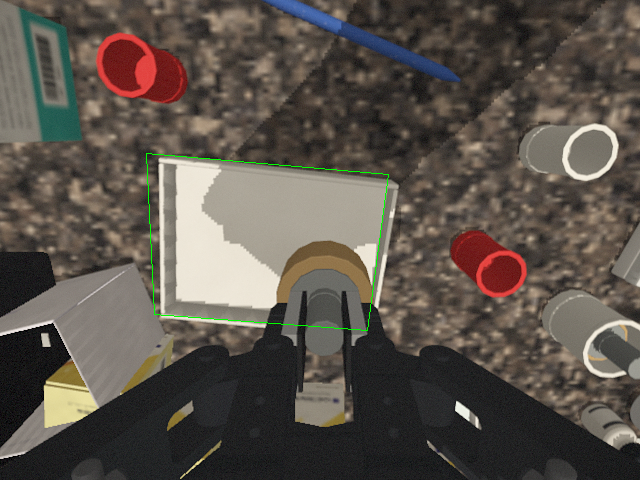

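Tray rim corners are near (160,157), (398,183), (383,326) and (163,317), about 5 mm toward +y of my estimate. The block is well inside the walls.

Emit:
play_rows(moves=[{"claw": 1, "delta_pos": [0, 0, 3], "twist": 0}, {"claw": 1, "delta_pos": [0, 0, 5], "twist": 0}, {"claw": 1, "delta_pos": [0, 0, 6.5], "twist": 0}, {"claw": 1, "delta_pos": [0, 0, 7.2], "twist": 0}, {"claw": 1, "delta_pos": [0, 0, 7.6], "twist": 0}, {"claw": 1, "delta_pos": [0, 0, 7.6], "twist": 0}, {"claw": 1, "delta_pos": [0, 0, 7.6], "twist": 0}])

```text
clock: 6.72
tcp_pos: [0.4939, -0.3561, 0.0449]
orientation: [0.0, 0.0, 1.0, -0.0]
wrist_force: [-0.9, 0.4, -0.7]
finger_gap: 0.0144
```

Emit:
play_rows(moves=[{"claw": 1, "delta_pos": [0, 0, 0.3], "twist": 0}, {"claw": 1, "delta_pos": [0, 0, 0.3], "twist": 0}, {"claw": 2.5, "delta_pos": [0, 0, 0.3], "twist": 0}, {"claw": 4, "delta_pos": [0, 0, 0.3], "twist": 0}, {"claw": 4, "delta_pos": [0, 0, 0.3], "twist": 0}, {"claw": 4, "delta_pos": [0, 0, -3], "twist": 0}, {"claw": 4, "delta_pos": [0, 0, -8], "twist": 0}, {"claw": 4, "delta_pos": [0, 0, -14], "twist": 0}, {"claw": 4, "delta_pos": [0, 0, -16], "twist": 0}, {"claw": 4, "delta_pos": [0, 0, -16], "twist": 0}])

```text
clock: 7.98
tcp_pos: [0.4945, -0.3566, 0.2063]
orientation: [0.002, 0.0, 1.0, -0.001]
wrist_force: [1.0, -0.4, -1.0]
finger_gap: 0.0398
```

Emit:
play_rows(moves=[{"claw": 4, "delta_pos": [-5.6, 19.4, 0], "twist": 0}, {"claw": 4, "delta_pos": [-5.6, 19.4, 0], "twist": 0}, {"claw": 4, "delta_pos": [-5.6, 19.4, 0], "twist": 0}, {"claw": 4, "delta_pos": [-5.6, 19.4, 0], "twist": 0}, {"claw": 4, "delta_pos": [-5.6, 19.4, 0], "twist": 0}, {"claw": 4, "delta_pos": [-5.6, 19.4, 0], "twist": 0}, {"claw": 4, "delta_pos": [-5.6, 19.4, 0], "twist": 0}])

```text
clock: 8.85
tcp_pos: [0.5493, -0.1633, 0.2039]
orientation: [-0.0, 0.001, 1.0, 0.0]
wrist_force: [0.0, -0.7, -0.4]
finger_gap: 0.0399
```

```bash
cat >> h.py <<'E'
R={1:.0395,2:.0335,3:.0275,4:.0215,5:.0155}
def fitcups(name,near,cams=("wrist",),z0=0):
    "near: {k:(x,y)}; fit cup k from nearest detected box"
    s=get_state(); print("tcp",np.round(s["tcp_pos"],4),"gap",round(s["finger_gap"],4),"t",round(s["clock"],1)); out={}
    for c in cams:
        i=imaging.camera_info(c); im=imaging.read_camera(c); o=im[:,:,::-1].copy(); ds=[np.array(r["extent"]) for r in spotter.spot_in(c,"cup_1")]
        for k,xy in near.items():
            def f(p,b): return cylbox(i,p[0],p[1],R[k],z0)-b
            if not ds: print(c,k,"none"); continue
            fs=[least_squares(f,xy,args=(b,),loss="soft_l1",x_scale=.01) for b in ds]
            r=min(fs,key=lambda r:np.hypot(*(r.x-xy))+.001*np.abs(r.fun).mean()); print(c,k,np.round(r.x,4),np.round(r.fun,1))
            cv2.polylines(o,[proj(i,ring(*r.x,R[k],z0+.048)).astype(int).reshape(-1,1,2)],True,(0,255,0),1)
        cv2.imwrite(f"pics/{name}_{c}.png",o)
E
python3 - <<'E'
from h import *
fitcups("f1",{4:(.55,-.163),1:(.543,-.048)},("wrist","scene","side"))
a=cv2.imread("pics/f1_wrist.png"); b=cv2.imread("pics/f1_side.png")[160:440,200:573]
cv2.imwrite("pics/f1.png",np.hstack([cv2.resize(a,(440,330)),cv2.resize(b,(360,330))]))
E
```

```text
tcp [ 0.5493 -0.1633  0.2039] gap 0.0399 t 8.8
wrist 4 [ 0.5561 -0.1621] [ 0.9 -1.4 -0.9  1.1]
wrist 1 [ 0.5469 -0.0467] [ 1.1 -2.3 -0.8  1.7]
scene 4 [ 0.5498 -0.1651] [-0.4 -0.4  0.4  0.4]
scene 1 [ 0.5612 -0.1564] [ -8.2 -10.9   9.5   1.7]
side 4 [ 0.5507 -0.1593] [-0.4 -4.   0.4  1.2]
side 1 [ 0.5464 -0.0495] [-0.7  0.   0.7 -0.1]
```

View pics/f1.png

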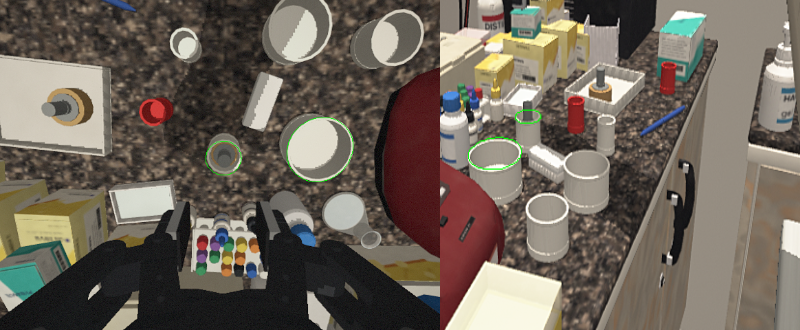

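Block_3 stands upright in the tray. The fitted rims sit on cup_4 and cup_1. Next: grip block_4.

Emit:
play_rows(moves=[{"claw": 4, "delta_pos": [-0.4, 0.1, 5], "twist": 0}, {"claw": 4, "delta_pos": [-0.4, 0.1, 10], "twist": 0}, {"claw": 4, "delta_pos": [-0.4, 0.1, 13.5], "twist": 0}, {"claw": 4, "delta_pos": [-0.4, 0.1, 15.3], "twist": 0}, {"claw": 4, "delta_pos": [-0.4, 0.1, 15.3], "twist": 0}, {"claw": 4, "delta_pos": [-0.4, 0.1, 15.3], "twist": 0}, {"claw": 1, "delta_pos": [-0.4, 0.1, 15.3], "twist": 0}, {"claw": 1, "delta_pos": [-0.4, 0.1, 15.3], "twist": 0}, {"claw": 1, "delta_pos": [-0.4, 0.1, 15.3], "twist": 0}, {"claw": 1, "delta_pos": [-0.4, 0.1, 15.3], "twist": 0}, {"claw": 1, "delta_pos": [-0.4, 0.1, 15.3], "twist": 0}, {"claw": 1, "delta_pos": [-0.4, 0.1, 15.3], "twist": 0}], force=30)

```text
clock: 10.65
tcp_pos: [0.5546, -0.1613, 0.0526]
orientation: [0.001, 0.0, 1.0, -0.001]
wrist_force: [-0.2, 0.5, 6.0]
finger_gap: 0.0146
```

Emit:
play_rows(moves=[{"claw": 1, "delta_pos": [0, 0, -1], "twist": 0}, {"claw": 1, "delta_pos": [0, 0, -3], "twist": 0}, {"claw": 1, "delta_pos": [0, 0, -6], "twist": 0}, {"claw": 1, "delta_pos": [0, 0, -10], "twist": 0}, {"claw": 1, "delta_pos": [0, 0, -14], "twist": 0}, {"claw": 1, "delta_pos": [0, 0, -14], "twist": 0}])

```text
clock: 11.4
tcp_pos: [0.5556, -0.1615, 0.1953]
orientation: [0.003, 0.0, 1.0, -0.001]
wrist_force: [-0.2, -0.1, -0.7]
finger_gap: 0.0145
```

Emit:
play_rows(moves=[{"claw": 1, "delta_pos": [6.5, -26, 0], "twist": 0}, {"claw": 1, "delta_pos": [6.5, -26, 0], "twist": 0}, {"claw": 1, "delta_pos": [6.5, -26, 0], "twist": 0}, {"claw": 1, "delta_pos": [6.5, -26, 0], "twist": 0}, {"claw": 1, "delta_pos": [6.5, -26, 0], "twist": 0}, {"claw": 1, "delta_pos": [6.5, -26, 0], "twist": 0}, {"claw": 1, "delta_pos": [6.5, -26, 5], "twist": 0}, {"claw": 1, "delta_pos": [6.5, -26, 10], "twist": 0}, {"claw": 1, "delta_pos": [6.5, -26, 13], "twist": 0}, {"claw": 1, "delta_pos": [6.5, -26, 14.6], "twist": 0}, {"claw": 1, "delta_pos": [6.5, -26, 15], "twist": 0}, {"claw": 1, "delta_pos": [6.5, -26, 15], "twist": 0}])

```text
clock: 12.9
tcp_pos: [0.4896, -0.4195, 0.0424]
orientation: [0.0, -0.001, 1.0, -0.0]
wrist_force: [0.3, -0.4, -0.9]
finger_gap: 0.0148
```

Emit:
play_rows(moves=[{"claw": 1, "delta_pos": [0, 0, 0.1], "twist": 0}, {"claw": 2.5, "delta_pos": [0, 0, 0.1], "twist": 0}, {"claw": 4, "delta_pos": [0, 0, 0.1], "twist": 0}, {"claw": 4, "delta_pos": [0, 0, 0.1], "twist": 0}, {"claw": 4, "delta_pos": [0, 0, -3], "twist": 0}, {"claw": 4, "delta_pos": [0, 0, -8], "twist": 0}, {"claw": 8.5, "delta_pos": [0, 0, -14], "twist": 0}, {"claw": 8.5, "delta_pos": [0, 0, -17], "twist": 0}, {"claw": 8.5, "delta_pos": [0, 0, -17], "twist": 0}])

```text
clock: 14.02
tcp_pos: [0.4898, -0.4222, 0.2148]
orientation: [0.002, 0.0, 1.0, -0.002]
wrist_force: [-0.5, -1.0, -0.7]
finger_gap: 0.0851
```

Emit:
play_rows(moves=[{"claw": 8.5, "delta_pos": [8, 33.5, 0], "twist": 0}, {"claw": 8.5, "delta_pos": [8, 33.5, 0], "twist": 0}, {"claw": 8.5, "delta_pos": [8, 33.5, 0], "twist": 0}, {"claw": 8.5, "delta_pos": [8, 33.5, 0], "twist": 0}, {"claw": 8.5, "delta_pos": [8, 33.5, 0], "twist": 0}, {"claw": 8.5, "delta_pos": [8, 33.5, 0], "twist": 0}, {"claw": 8.5, "delta_pos": [8, 33.5, 0], "twist": 0}, {"claw": 8.5, "delta_pos": [8, 33.5, 0], "twist": 0}])

```text
clock: 15.02
tcp_pos: [0.4088, -0.086, 0.2106]
orientation: [-0.0, 0.0, 1.0, -0.0]
wrist_force: [0.2, 0.0, -0.4]
finger_gap: 0.0851
```

```bash
python3 - <<'E'
from h import *
fitcups("f2",{2:(.411,-.082),3:(.423,.022),1:(.546,-.048)},("wrist","scene","side"))
a=cv2.imread("pics/f2_wrist.png"); b=cv2.imread("pics/f2_scene.png")[175:385,190:450]
cv2.imwrite("pics/f2.png",np.hstack([cv2.resize(a,(440,330)),cv2.resize(b,(360,330))]))
E
```

```text
tcp [ 0.4088 -0.086   0.2106] gap 0.0851 t 15.0
wrist 2 [ 0.4427 -0.0658] [-2.7 -0.8  2.7  0.9]
wrist 3 [0.4256 0.0224] [ 0.7  0.9 -0.6 -0.9]
wrist 1 [ 0.5475 -0.0467] [-1.2 -1.3  1.1  1.8]
scene 2 [ 0.436  -0.0677] [-0.8  0.1  0.8 -0.1]
scene 3 [0.4243 0.0182] [ 0.6 -0.  -0.7  0. ]
scene 1 [ 0.5431 -0.0521] [ 1.4  0.6 -1.6 -0.4]
side 2 [ 0.4383 -0.0657] [ 0.8  1.3 -0.8 -0.6]
side 3 [ 0.4355 -0.0611] [ 5.4  5.2 -4.6 -0.9]
side 1 [ 0.5419 -0.048 ] [-1.2  0.3  1.4 -0.4]
```

View pics/f2.png

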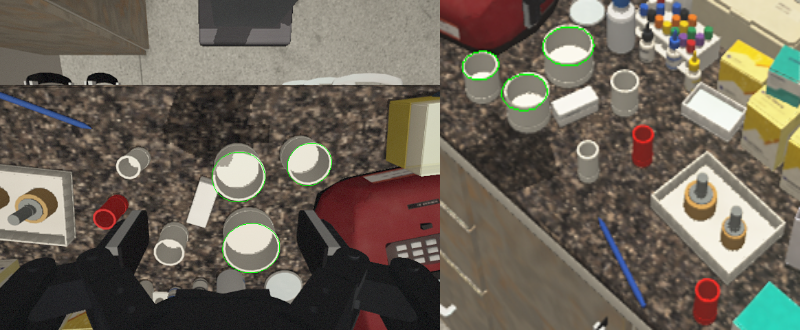

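cup_2 has been knocked to about (0.440, -0.066). Both blocks stand in the tray. I'll grasp cup_2 with the jaws turned 30° to clear cup_3 and the white eraser.

Emit:
play_rows(moves=[{"claw": 8.5, "delta_pos": [-3.1, 1.95, 0], "twist": 10}, {"claw": 8.5, "delta_pos": [-3.1, 1.95, 4], "twist": 20}, {"claw": 8.5, "delta_pos": [-3.1, 1.95, 8], "twist": 30}, {"claw": 8.5, "delta_pos": [-3.1, 1.95, 12], "twist": 30}, {"claw": 8.5, "delta_pos": [-3.1, 1.95, 15], "twist": 30}, {"claw": 8.5, "delta_pos": [-3.1, 1.95, 17], "twist": 30}, {"claw": 8.5, "delta_pos": [-3.1, 1.95, 17.6], "twist": 30}, {"claw": 8.5, "delta_pos": [-3.1, 1.95, 17.6], "twist": 30}], force=25)

```text
clock: 16.32
tcp_pos: [0.4398, -0.0665, 0.0353]
orientation: [-0.0, 0.259, 0.966, 0.0]
wrist_force: [-1.0, 0.1, -0.2]
finger_gap: 0.0851
```

Emit:
play_rows(moves=[{"claw": 6, "delta_pos": [0, 0, 0], "twist": 0}, {"claw": 6, "delta_pos": [0, 0, 0], "twist": 0}, {"claw": 6, "delta_pos": [0, 0, 0], "twist": 0}, {"claw": 6, "delta_pos": [0, 0, 0], "twist": 0}, {"claw": 6, "delta_pos": [0, 0, 0], "twist": 0}, {"claw": 6, "delta_pos": [0, 0, 0], "twist": 0}])

```text
clock: 17.08
tcp_pos: [0.4407, -0.0665, 0.0368]
orientation: [0.001, 0.259, 0.966, -0.0]
wrist_force: [-1.2, -0.6, 5.8]
finger_gap: 0.0648
```

Emit:
play_rows(moves=[{"claw": 6, "delta_pos": [0, 0, -1], "twist": 0}, {"claw": 6, "delta_pos": [0, 0, -3], "twist": 0}, {"claw": 6, "delta_pos": [0, 0, -6], "twist": 0}, {"claw": 6, "delta_pos": [0, 0, -9], "twist": 0}, {"claw": 6, "delta_pos": [-4, 3.4, -9], "twist": 0}, {"claw": 6, "delta_pos": [-8.2, 6.8, -9], "twist": 0}, {"claw": 6, "delta_pos": [-8.2, 6.8, -9], "twist": 0}, {"claw": 6, "delta_pos": [-8.2, 6.8, -9], "twist": 0}])

```text
clock: 18.08
tcp_pos: [0.544, -0.0481, 0.1253]
orientation: [-0.001, 0.259, 0.966, -0.0]
wrist_force: [-1.6, -0.3, 0.3]
finger_gap: 0.0646
```

```bash
cat >> h.py <<'E'
def rimfit(i,im,xy,r,z,w=.25,n=72):
    "refine ring centre: maximise summed gradient normal to projected ring (outer edge), search +-8 mm"
    g=cv2.GaussianBlur(cv2.cvtColor(im,cv2.COLOR_RGB2GRAY),(0,0),1.2).astype(np.float32)
    return g
E
python3 - <<'E'
from h import *
s=get_state();print(s["tcp_pos"],s["finger_gap"])
t=s["tcp_pos"]; base=t[2]-.039+.0025
ims=[]
for c in("wrist","side","scene"):
    i=imaging.camera_info(c); o=imaging.read_camera(c)[:,:,::-1].copy()
    for xy,r,z,col in((t[:2],.0335,t[2]+.0125,(0,255,0)),((.545,-.048),.0395,.048,(0,0,255)),(t[:2],.0335,t[2]-.0355,(255,255,0))):
        cv2.polylines(o,[np.round(proj(i,ring(*xy,r,z))*8).astype(int).reshape(-1,1,2)],True,col,1,cv2.LINE_AA,3)
    u=proj(i,[.545,-.048,.07])[0].astype(int); h,w=(150,200) if c=="wrist" else (60,60); h=int(w*.75)
    x0=max(0,min(640-2*w,u[0]-w)); y0=max(0,min(480-2*h,u[1]-h)); ims.append(cv2.resize(o[y0:y0+2*h,x0:x0+2*w],(400,300)))
ims.append(ims[0]*0)
cv2.imwrite("pics/f3.png",np.vstack([np.hstack(ims[:2]),np.hstack(ims[2:])]))
E
```

```text
[ 0.54404027 -0.048126    0.12528951] 0.06460683645675197
```

View pics/f3.png

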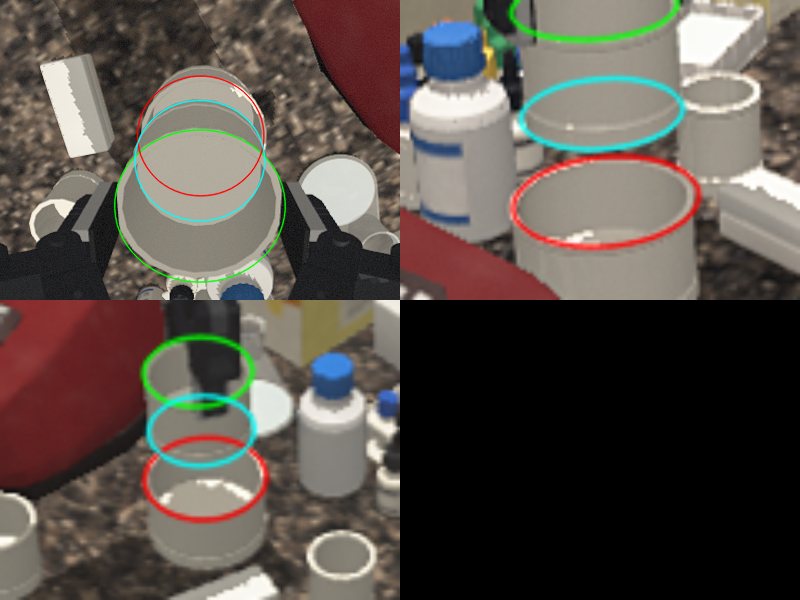

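Overlaid rings agree with both cups to about 1 mm: the held cup is at TCP (0.544,-0.048) and cup_1's rim is at (0.545,-0.048). Descending.

Emit:
play_rows(moves=[{"claw": 6, "delta_pos": [0, 0, 2], "twist": 0}, {"claw": 6, "delta_pos": [0, 0, 3.5], "twist": 0}, {"claw": 6, "delta_pos": [0, 0, 4.5], "twist": 0}, {"claw": 6, "delta_pos": [0, 0, 5.5], "twist": 0}, {"claw": 6, "delta_pos": [0, 0, 6.5], "twist": 0}, {"claw": 6, "delta_pos": [0, 0, 7.2], "twist": 0}, {"claw": 6, "delta_pos": [0, 0, 7.5], "twist": 0}, {"claw": 6, "delta_pos": [0, 0, 7.5], "twist": 0}])

```text
clock: 19.23
tcp_pos: [0.5446, -0.0483, 0.0501]
orientation: [-0.0, 0.259, 0.966, 0.0]
wrist_force: [0.1, -0.3, -0.8]
finger_gap: 0.0641
```

Emit:
play_rows(moves=[{"claw": 6, "delta_pos": [0, 0, 0.2], "twist": 0}, {"claw": 6, "delta_pos": [0, 0, 0.2], "twist": 0}, {"claw": 7, "delta_pos": [0, 0, 0.2], "twist": 0}, {"claw": 7.5, "delta_pos": [0, 0, 0.2], "twist": 0}, {"claw": 8, "delta_pos": [0, 0, 0.2], "twist": 0}, {"claw": 8, "delta_pos": [0, 0, 0], "twist": 0}, {"claw": 8, "delta_pos": [0, 0, -4], "twist": 0}, {"claw": 8, "delta_pos": [0, 0, -9], "twist": 0}, {"claw": 8, "delta_pos": [0, 0, -14], "twist": 0}, {"claw": 8, "delta_pos": [0, 0, -14], "twist": 0}])

```text
clock: 20.48
tcp_pos: [0.5476, -0.049, 0.1951]
orientation: [0.004, 0.259, 0.966, 0.0]
wrist_force: [0.3, 0.0, 0.2]
finger_gap: 0.0798
```

```bash
cat >> h.py <<'E'
def overlay(name,rings,centers,cams=("side","scene"),w=60):
    ims=[]
    for c in cams:
        i=imaging.camera_info(c); o=imaging.read_camera(c)[:,:,::-1].copy()
        for x,y,r,z,col in rings: cv2.polylines(o,[np.round(proj(i,ring(x,y,r,z))*8).astype(int).reshape(-1,1,2)],True,col,1,cv2.LINE_AA,3)
        ww=200 if c=="wrist" else w; h=int(ww*.75)
        for P in centers:
            u=proj(i,P)[0].astype(int); x0=max(0,min(640-2*ww,u[0]-ww)); y0=max(0,min(480-2*h,u[1]-h)); ims.append(cv2.resize(o[y0:y0+2*h,x0:x0+2*ww],(400,300)))
    if len(ims)%2: ims.append(ims[0]*0)
    cv2.imwrite(f"pics/{name}.png",np.vstack([np.hstack(ims[k:k+2]) for k in range(0,len(ims),2)]))
E
python3 - <<'E'
from h import *
fitcups("f4",{3:(.424,.022)},("wrist","scene","side"))
overlay("o4",[(.545,-.048,.0335,.060,(0,255,0)),(.545,-.048,.0395,.048,(0,0,255)),(.4245,.0215,.0275,.048,(0,0,255))],[(.545,-.048,.05),(.4245,.0215,.05)])
E
```

```text
tcp [ 0.5476 -0.049   0.1951] gap 0.0798 t 20.5
wrist 3 [0.4355 0.0162] [ 3.1 -1.3 -3.1 14.4]
scene 3 [0.4278 0.0213] [ 0.5  0.2 -0.5 -0.2]
side 3 [0.4193 0.0234] [ 1.2  1.3 -1.2 -0.6]
```

View pics/o4.png

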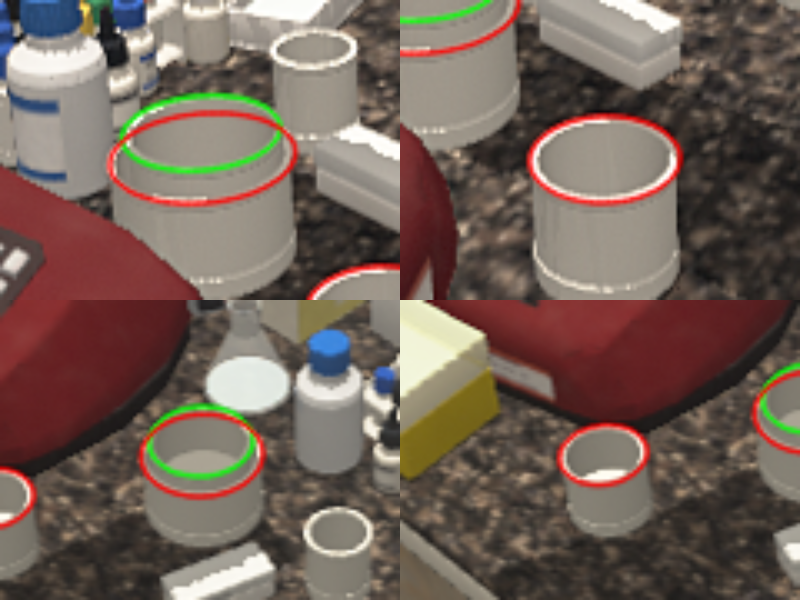

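cup_2 is seated: its rim matches the 60 mm ring. cup_3 sits at (0.4245,0.0215). Moving over it.

Emit:
play_rows(moves=[{"claw": 7, "delta_pos": [5, 0, 0], "twist": -10}, {"claw": 7, "delta_pos": [10, 0, 0], "twist": -20}, {"claw": 7, "delta_pos": [14.1, 0, 0], "twist": -30}, {"claw": 7, "delta_pos": [14.1, 0, 0], "twist": -40}, {"claw": 7, "delta_pos": [14.1, 0, 0], "twist": -50}, {"claw": 7, "delta_pos": [14.1, 0, 3], "twist": -50}, {"claw": 7, "delta_pos": [14.1, 0, 6], "twist": -50}, {"claw": 7, "delta_pos": [14.1, 0, 8], "twist": -50}, {"claw": 7, "delta_pos": [14.1, 0, 8], "twist": -50}])

```text
clock: 22.0
tcp_pos: [0.4209, 0.0224, 0.1086]
orientation: [-0.002, -0.173, 0.985, 0.001]
wrist_force: [-0.1, 0.5, 0.5]
finger_gap: 0.0699
```

Emit:
play_rows(moves=[{"claw": 7, "delta_pos": [-0.3, -0.2, 3], "twist": 0}, {"claw": 7, "delta_pos": [-0.3, -0.2, 5.5], "twist": 0}, {"claw": 7, "delta_pos": [-0.3, -0.2, 7], "twist": 0}, {"claw": 7, "delta_pos": [-0.3, -0.2, 7.3], "twist": 0}, {"claw": 7, "delta_pos": [-0.3, -0.2, 7.3], "twist": 0}, {"claw": 4.8, "delta_pos": [-0.3, -0.2, 7.3], "twist": 0}, {"claw": 4.8, "delta_pos": [-0.3, -0.2, 7.3], "twist": 0}, {"claw": 4.8, "delta_pos": [-0.3, -0.2, 7.3], "twist": 0}, {"claw": 4.8, "delta_pos": [-0.3, -0.2, 7.3], "twist": 0}, {"claw": 4.8, "delta_pos": [-0.3, -0.2, 7.3], "twist": 0}])

```text
clock: 23.25
tcp_pos: [0.427, 0.0213, 0.0386]
orientation: [0.001, -0.174, 0.985, -0.0]
wrist_force: [-1.2, -0.3, 5.6]
finger_gap: 0.0526
```

Emit:
play_rows(moves=[{"claw": 4.8, "delta_pos": [0, 0, -1], "twist": 0}, {"claw": 4.8, "delta_pos": [0, 0, -3], "twist": 0}, {"claw": 4.8, "delta_pos": [0, 0, -6], "twist": 0}, {"claw": 4.8, "delta_pos": [0, 0, -9], "twist": 0}, {"claw": 4.8, "delta_pos": [-3, -3.5, -9], "twist": 0}, {"claw": 4.8, "delta_pos": [-6, -7, -9], "twist": 0}, {"claw": 4.8, "delta_pos": [-8.9, -10.6, -9], "twist": 0}, {"claw": 4.8, "delta_pos": [-8.9, -10.6, -9], "twist": 0}, {"claw": 4.8, "delta_pos": [-8.9, -10.6, -9], "twist": 0}])

```text
clock: 24.38
tcp_pos: [0.5453, -0.0477, 0.1274]
orientation: [-0.001, -0.173, 0.985, 0.0]
wrist_force: [-0.9, -0.2, -1.0]
finger_gap: 0.0529
```

```bash
python3 - <<'E'
from h import *
t=get_state()["tcp_pos"]; print(t,get_state()["finger_gap"])
z=t[2]-.0386
overlay("o5",[(t[0],t[1],.0275,z,(255,255,0)),(t[0],t[1],.0275,z+.048,(255,255,0)),(.545,-.0485,.0335,.060,(0,255,0))],[(.545,-.048,.09)],("side","scene","wrist"))
E
```

```text
[ 0.54525705 -0.04770207  0.12735138] 0.052886815889143596
```

View pics/o5.png

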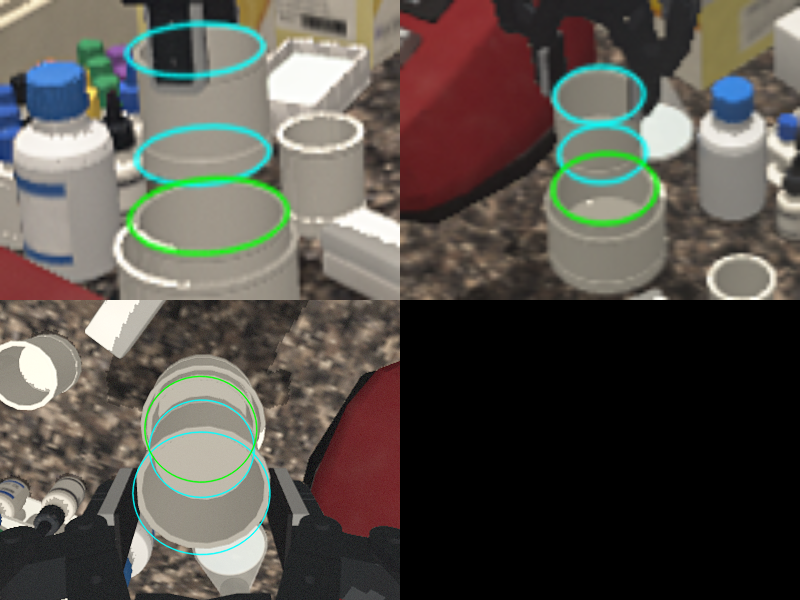

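Side and wrist views show the held cup about 2 mm toward the robot from the TCP, and the target cup_2 rim matches the green ring. I'll shift 1.5 mm and descend.

Emit:
play_rows(moves=[{"claw": 4.8, "delta_pos": [-0.15, 0, 1], "twist": 0}, {"claw": 4.8, "delta_pos": [-0.15, 0, 2.2], "twist": 0}, {"claw": 4.8, "delta_pos": [-0.15, 0, 3.2], "twist": 0}, {"claw": 4.8, "delta_pos": [-0.15, 0, 4.2], "twist": 0}, {"claw": 4.8, "delta_pos": [-0.15, 0, 5.2], "twist": 0}, {"claw": 4.8, "delta_pos": [-0.15, 0, 6], "twist": 0}, {"claw": 4.8, "delta_pos": [-0.15, 0, 6.3], "twist": 0}, {"claw": 4.8, "delta_pos": [-0.15, 0, 6.3], "twist": 0}])

```text
clock: 25.52
tcp_pos: [0.5474, -0.0474, 0.0642]
orientation: [-0.0, -0.173, 0.985, 0.0]
wrist_force: [-0.0, 0.3, -0.5]
finger_gap: 0.0527
```

Emit:
play_rows(moves=[{"claw": 4.8, "delta_pos": [0, 0, 0.2], "twist": 0}, {"claw": 4.8, "delta_pos": [0, 0, 0.2], "twist": 0}, {"claw": 5.7, "delta_pos": [0, 0, 0.2], "twist": 0}, {"claw": 6.2, "delta_pos": [0, 0, 0.2], "twist": 0}, {"claw": 6.8, "delta_pos": [0, 0, 0.2], "twist": 0}, {"claw": 6.8, "delta_pos": [0, 0, 0], "twist": 0}, {"claw": 6.8, "delta_pos": [0, 0, -4], "twist": 0}, {"claw": 6.8, "delta_pos": [0, 0, -9], "twist": 0}, {"claw": 6.8, "delta_pos": [0, 0, -13], "twist": 0}, {"claw": 6.8, "delta_pos": [0, 0, -13], "twist": 0}, {"claw": 6.8, "delta_pos": [0, 0, -13], "twist": 0}])

```text
clock: 26.9
tcp_pos: [0.5472, -0.0473, 0.1939]
orientation: [-0.0, -0.173, 0.985, 0.0]
wrist_force: [0.9, 0.4, -0.8]
finger_gap: 0.0679
```

```bash
python3 - <<'E'
from h import *
fitcups("f6",{4:(.552,-.162)},("wrist","scene","side"))
overlay("o6",[(.545,-.0485,.0275,.072,(0,255,0)),(.545,-.0485,.0335,.060,(0,0,255)),(.5525,-.162,.0215,.048,(0,0,255))],[(.545,-.048,.05),(.5525,-.162,.05)])
E
```

```text
tcp [ 0.5472 -0.0473  0.1939] gap 0.0679 t 26.9
wrist 4 [ 0.5536 -0.1594] [-0.6  1.6  0.8 -1.2]
scene 4 [ 0.5508 -0.1604] [ 0.3  0.9 -0.3 -0.8]
side 4 [ 0.5513 -0.1607] [-1.1 -0.7  1.2  0.5]
```

View pics/o6.png

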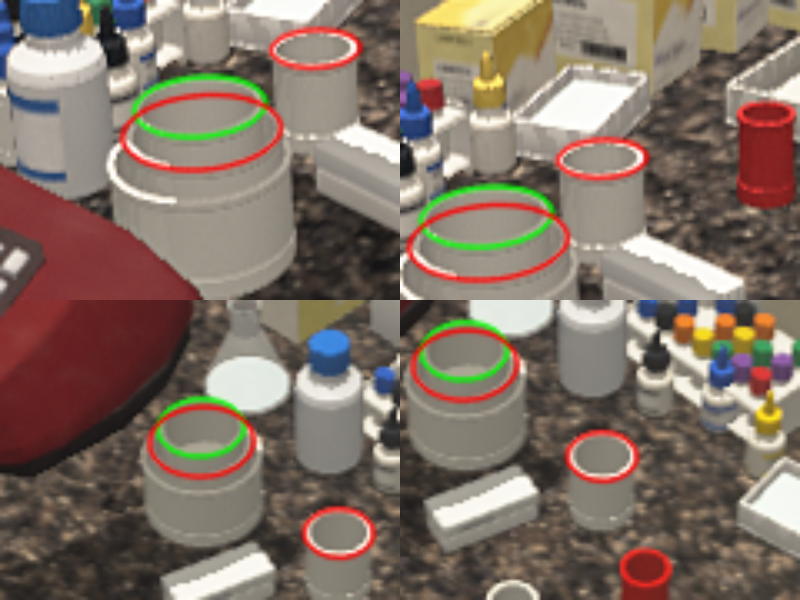

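cup_3 is seated: its rim matches the 72 mm ring. cup_4 is at about (0.552,-0.1605).

Emit:
play_rows(moves=[{"claw": 6, "delta_pos": [1.7, -5.4, 0], "twist": 10}, {"claw": 6, "delta_pos": [3.4, -10.8, 0], "twist": 20}, {"claw": 6, "delta_pos": [3.4, -10.8, 3], "twist": 20}, {"claw": 6, "delta_pos": [3.4, -10.8, 6], "twist": 20}, {"claw": 6, "delta_pos": [3.4, -10.8, 8], "twist": 20}, {"claw": 6, "delta_pos": [3.4, -10.8, 8], "twist": 20}, {"claw": 6, "delta_pos": [3.4, -10.8, 8], "twist": 20}])

```text
clock: 28.18
tcp_pos: [0.5528, -0.1606, 0.115]
orientation: [0.0, 0.0, 1.0, -0.0]
wrist_force: [-0.4, 0.8, 0.4]
finger_gap: 0.0599
```

Emit:
play_rows(moves=[{"claw": 6, "delta_pos": [0.1, 0, 3], "twist": 0}, {"claw": 6, "delta_pos": [0.1, 0, 6], "twist": 0}, {"claw": 6, "delta_pos": [0.1, 0, 7.4], "twist": 0}, {"claw": 6, "delta_pos": [0.1, 0, 7.7], "twist": 0}, {"claw": 6, "delta_pos": [0.1, 0, 7.7], "twist": 0}, {"claw": 3.6, "delta_pos": [0.1, 0, 7.7], "twist": 0}, {"claw": 3.6, "delta_pos": [0.1, 0, 7.7], "twist": 0}, {"claw": 3.6, "delta_pos": [0.1, 0, 7.7], "twist": 0}, {"claw": 3.6, "delta_pos": [0.1, 0, 7.7], "twist": 0}, {"claw": 3.6, "delta_pos": [0.1, 0, 7.7], "twist": 0}, {"claw": 3.6, "delta_pos": [0.1, 0, 7.7], "twist": 0}])

```text
clock: 29.55
tcp_pos: [0.5523, -0.161, 0.0387]
orientation: [0.001, 0.0, 1.0, -0.001]
wrist_force: [-0.9, -0.7, 6.3]
finger_gap: 0.0412
```

Emit:
play_rows(moves=[{"claw": 3.6, "delta_pos": [0, 0, -1], "twist": 0}, {"claw": 3.6, "delta_pos": [0, 0, -3], "twist": 0}, {"claw": 3.6, "delta_pos": [0, 0, -6], "twist": 0}, {"claw": 3.6, "delta_pos": [0, 0, -9.5], "twist": 0}, {"claw": 3.6, "delta_pos": [0.7, 4, -9.5], "twist": 0}, {"claw": 3.6, "delta_pos": [0.7, 8, -9.5], "twist": 0}, {"claw": 3.6, "delta_pos": [0.7, 11.25, -9.5], "twist": 0}, {"claw": 3.6, "delta_pos": [0.7, 11.25, -9.5], "twist": 0}, {"claw": 3.6, "delta_pos": [0.7, 11.25, -9.5], "twist": 0}])

```text
clock: 30.68
tcp_pos: [0.5446, -0.0482, 0.1326]
orientation: [0.0, 0.0, 1.0, -0.0]
wrist_force: [0.8, -0.4, -0.3]
finger_gap: 0.0406
```

```bash
python3 - <<'E'
from h import *
t=get_state()["tcp_pos"]; print(t,get_state()["finger_gap"])
z=t[2]-.0387
overlay("o7",[(t[0],t[1],.0215,z,(255,255,0)),(t[0],t[1],.0215,z+.048,(255,255,0)),(.545,-.0485,.0275,.072,(0,255,0))],[(.545,-.048,.1)],("side","scene","wrist"))
E
```

```text
[ 0.54460069 -0.04819733  0.13260976] 0.040564552636157096
```

View pics/o7.png

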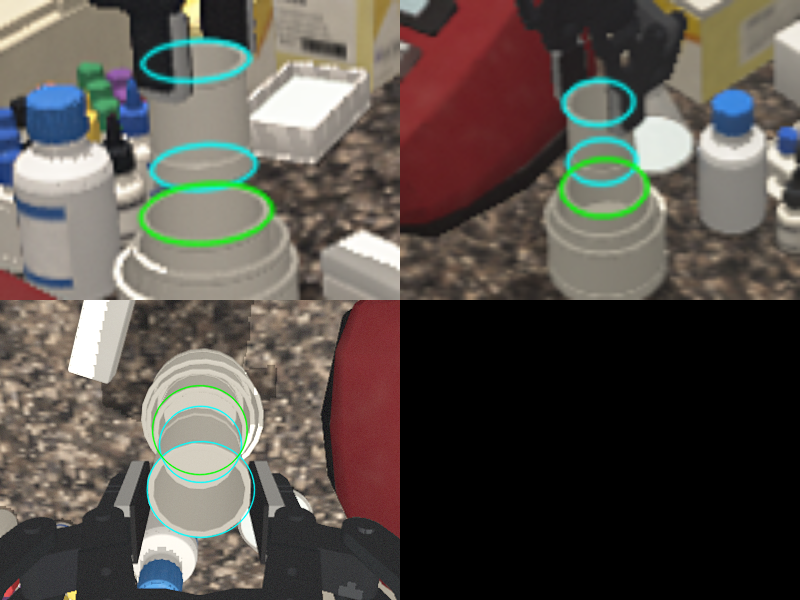

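Held cup_4 and cup_3's rim are aligned within about 1 mm. Descending.

Emit:
play_rows(moves=[{"claw": 3.6, "delta_pos": [0, 0, 1], "twist": 0}, {"claw": 3.6, "delta_pos": [0, 0, 2], "twist": 0}, {"claw": 3.6, "delta_pos": [0, 0, 3], "twist": 0}, {"claw": 3.6, "delta_pos": [0, 0, 4], "twist": 0}, {"claw": 3.6, "delta_pos": [0, 0, 5], "twist": 0}, {"claw": 3.6, "delta_pos": [0, 0, 5.6], "twist": 0}, {"claw": 3.6, "delta_pos": [0, 0, 5.6], "twist": 0}, {"claw": 3.6, "delta_pos": [0, 0, 5.6], "twist": 0}])

```text
clock: 31.82
tcp_pos: [0.5447, -0.048, 0.0766]
orientation: [0.0, 0.0, 1.0, -0.0]
wrist_force: [0.7, -0.7, -0.3]
finger_gap: 0.0407
```

Emit:
play_rows(moves=[{"claw": 3.6, "delta_pos": [0, 0, 0.2], "twist": 0}, {"claw": 3.6, "delta_pos": [0, 0, 0.2], "twist": 0}, {"claw": 4.5, "delta_pos": [0, 0, 0.2], "twist": 0}, {"claw": 5, "delta_pos": [0, 0, 0.2], "twist": 0}, {"claw": 5.6, "delta_pos": [0, 0, 0.2], "twist": 0}, {"claw": 5.6, "delta_pos": [0, 0, 0], "twist": 0}, {"claw": 5.6, "delta_pos": [0, 0, -4], "twist": 0}, {"claw": 5.6, "delta_pos": [0, 0, -9], "twist": 0}, {"claw": 5.6, "delta_pos": [0, 0, -12], "twist": 0}, {"claw": 5.6, "delta_pos": [0, 0, -12], "twist": 0}])

```text
clock: 33.08
tcp_pos: [0.5462, -0.0484, 0.1994]
orientation: [0.003, 0.0, 1.0, -0.001]
wrist_force: [0.7, 0.5, -0.1]
finger_gap: 0.0556
```

```bash
python3 - <<'E'
from h import *
fitcups("f8",{5:(.4276,-.2034)},("wrist","scene","side"))
E
```

```text
tcp [ 0.5462 -0.0484  0.1994] gap 0.0556 t 33.1
wrist 5 [ 0.4288 -0.2049] [-0.5  0.6  0.6 -0.7]
scene 5 [ 0.4262 -0.2066] [ 0.3  2.1 -0.3 -1.8]
side 5 [ 0.4291 -0.2017] [-1.1  0.6  1.1 -0.5]
```

Emit:
play_rows(moves=[{"claw": 5, "delta_pos": [3.5, -4.6, 0], "twist": 0}, {"claw": 5, "delta_pos": [7.5, -10, 0], "twist": 0}, {"claw": 5, "delta_pos": [11.75, -15.6, 0], "twist": 0}, {"claw": 5, "delta_pos": [11.75, -15.6, 3], "twist": 0}, {"claw": 5, "delta_pos": [11.75, -15.6, 6], "twist": 0}, {"claw": 5, "delta_pos": [11.75, -15.6, 8], "twist": 0}, {"claw": 5, "delta_pos": [11.75, -15.6, 8], "twist": 0}, {"claw": 5, "delta_pos": [11.75, -15.6, 8], "twist": 0}])

```text
clock: 34.38
tcp_pos: [0.427, -0.204, 0.1166]
orientation: [0.0, 0.0, 1.0, 0.0]
wrist_force: [-0.2, -0.1, 0.3]
finger_gap: 0.0501
```

```bash
python3 - <<'E'
from h import *
t=get_state()["tcp_pos"]; print(t)
overlay("o8",[(.428,-.2045,.0155,.048,(0,0,255)),(.545,-.0485,.0215,.084,(0,255,0))],[(.545,-.048,.06),(.428,-.2045,.05)],("side","scene"))
fitcups("f9",{5:(.428,-.2045)},("wrist",))
E
```

```text
[ 0.42701518 -0.20396476  0.11658017]
tcp [ 0.4275 -0.2042  0.1171] gap 0.0497 t 34.5
wrist 5 [ 0.4284 -0.2051] [-0.7 -0.1  0.7  0.1]
```

View pics/o8.png

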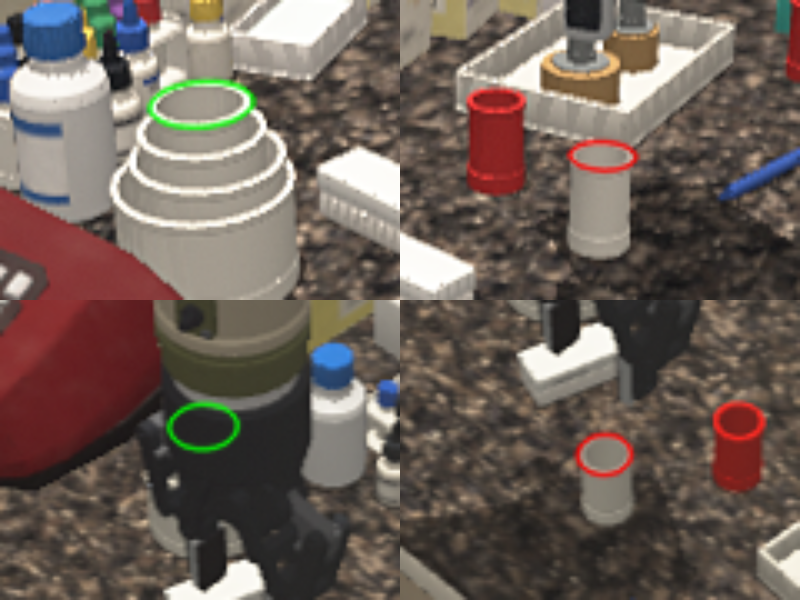

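cup_4 is seated at the 84 mm ring, and cup_5 matches its ring. I'll grasp it.

Emit:
play_rows(moves=[{"claw": 5, "delta_pos": [-0.1, 0, 3], "twist": 0}, {"claw": 5, "delta_pos": [-0.1, 0, 6], "twist": 0}, {"claw": 5, "delta_pos": [-0.1, 0, 7.4], "twist": 0}, {"claw": 5, "delta_pos": [-0.1, 0, 7.7], "twist": 0}, {"claw": 5, "delta_pos": [-0.1, 0, 7.7], "twist": 0}, {"claw": 2.4, "delta_pos": [-0.1, 0, 7.7], "twist": 0}, {"claw": 2.4, "delta_pos": [-0.1, 0, 7.7], "twist": 0}, {"claw": 2.4, "delta_pos": [-0.1, 0, 7.7], "twist": 0}, {"claw": 2.4, "delta_pos": [-0.1, 0, 7.7], "twist": 0}, {"claw": 2.4, "delta_pos": [-0.1, 0, 7.7], "twist": 0}, {"claw": 2.4, "delta_pos": [-0.1, 0, 7.7], "twist": 0}])

```text
clock: 35.95
tcp_pos: [0.4287, -0.2044, 0.0404]
orientation: [0.001, 0.0, 1.0, -0.001]
wrist_force: [0.3, 0.8, 5.8]
finger_gap: 0.0292
```

Emit:
play_rows(moves=[{"claw": 2.4, "delta_pos": [0, 0, -1], "twist": 0}, {"claw": 2.4, "delta_pos": [0, 0, -3], "twist": 0}, {"claw": 2.4, "delta_pos": [0, 0, -7], "twist": 0}, {"claw": 2.4, "delta_pos": [0, 0, -11], "twist": 0}, {"claw": 2.4, "delta_pos": [-3, 4, -11], "twist": 0}, {"claw": 2.4, "delta_pos": [-6, 8, -11], "twist": 0}, {"claw": 2.4, "delta_pos": [-9, 12, -11], "twist": 0}, {"claw": 2.4, "delta_pos": [-11.65, 15.6, -11], "twist": 0}, {"claw": 2.4, "delta_pos": [-11.65, 15.6, -11], "twist": 0}, {"claw": 2.4, "delta_pos": [-11.65, 15.6, -11], "twist": 0}])

```text
clock: 37.2
tcp_pos: [0.5439, -0.048, 0.1494]
orientation: [-0.0, -0.0, 1.0, -0.0]
wrist_force: [-0.1, -0.2, 0.0]
finger_gap: 0.0289
```

```bash
python3 - <<'E'
from h import *
t=get_state()["tcp_pos"]; print(t,get_state()["finger_gap"])
z=t[2]-.0404
overlay("o9",[(t[0],t[1],.0155,z,(255,255,0)),(t[0],t[1],.0155,z+.048,(255,255,0)),(.545,-.0485,.0215,.084,(0,255,0))],[(.545,-.048,.11)],("side","scene","wrist"))
E
```

```text
[ 0.54391641 -0.04801557  0.14935038] 0.028887727930341334
```

View pics/o9.png

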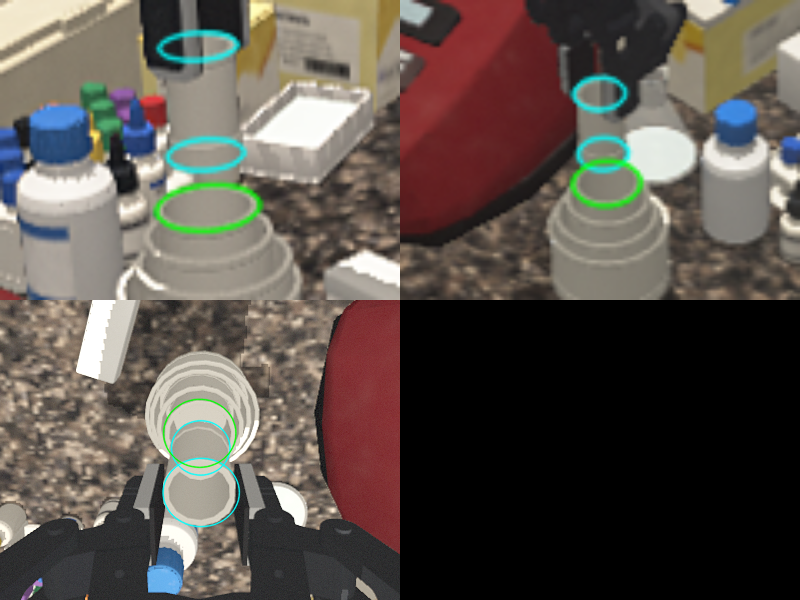

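Alignment is good again. Lowering cup_5.

Emit:
play_rows(moves=[{"claw": 2.4, "delta_pos": [-0.05, 0, 1], "twist": 0}, {"claw": 2.4, "delta_pos": [-0.05, 0, 2], "twist": 0}, {"claw": 2.4, "delta_pos": [-0.05, 0, 3], "twist": 0}, {"claw": 2.4, "delta_pos": [-0.05, 0, 4], "twist": 0}, {"claw": 2.4, "delta_pos": [-0.05, 0, 5], "twist": 0}, {"claw": 2.4, "delta_pos": [-0.05, 0, 5.9], "twist": 0}, {"claw": 2.4, "delta_pos": [-0.05, 0, 5.9], "twist": 0}, {"claw": 2.4, "delta_pos": [-0.05, 0, 5.9], "twist": 0}])

```text
clock: 38.35
tcp_pos: [0.5451, -0.048, 0.0905]
orientation: [0.0, 0.0, 1.0, 0.0]
wrist_force: [0.4, 0.2, -0.5]
finger_gap: 0.0291
```

Release, rise, and back off so the cameras see the nest.

Emit:
play_rows(moves=[{"claw": 2.4, "delta_pos": [0, 0, 0.2], "twist": 0}, {"claw": 2.4, "delta_pos": [0, 0, 0.2], "twist": 0}, {"claw": 3.2, "delta_pos": [0, 0, 0.2], "twist": 0}, {"claw": 3.8, "delta_pos": [0, 0, 0.2], "twist": 0}, {"claw": 4.5, "delta_pos": [0, 0, 0.2], "twist": 0}, {"claw": 4.5, "delta_pos": [0, 0, 0], "twist": 0}, {"claw": 4.5, "delta_pos": [0, 0, -4], "twist": 0}, {"claw": 4.5, "delta_pos": [0, 0, -10], "twist": 0}, {"claw": 4.5, "delta_pos": [6, 0, -12], "twist": 0}, {"claw": 4.5, "delta_pos": [12, 0, -12], "twist": 0}, {"claw": 4.5, "delta_pos": [12, 0, -12], "twist": 0}])

```text
clock: 39.72
tcp_pos: [0.42, -0.0468, 0.2101]
orientation: [-0.002, 0.001, 1.0, 0.0]
wrist_force: [0.7, -0.5, 0.1]
finger_gap: 0.0451
```

```bash
python3 - <<'E'
from h import *
fitcups("fA",{5:(.545,-.0485)},("side","scene"),z0=.048)
overlay("oA",[(.545,-.0485,.0155,.096,(0,255,0))],[(.545,-.048,.06),(.49,-.385,.03)],("side","scene"))
E
```

```text
tcp [ 0.42   -0.0468  0.2101] gap 0.0451 t 39.7
side 5 [ 0.5479 -0.0428] [  3.6 -13.4 -13.4   2.4]
scene 5 [ 0.5442 -0.0478] [ 1.9 -5.  -2.2  4. ]
```

View pics/oA.png

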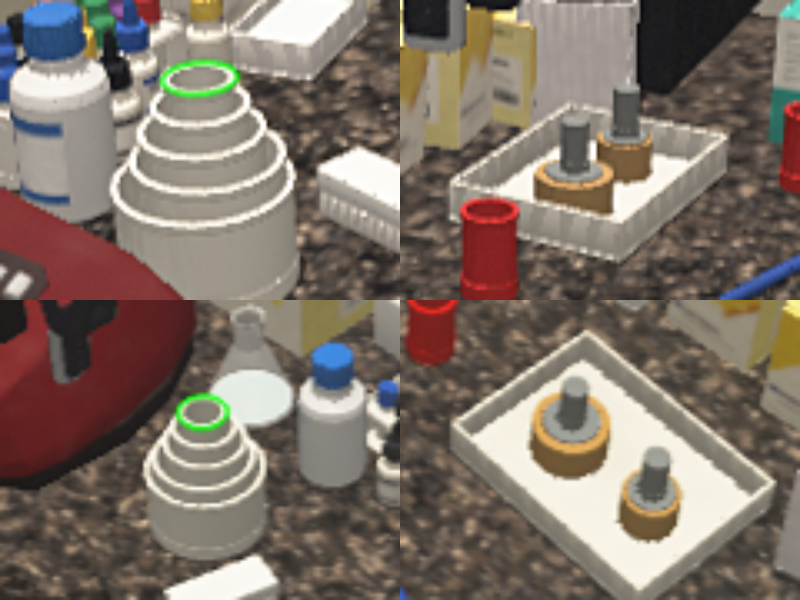

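```bash
python3 -c "
from workcell import env
print(env.hand_in())"
```

```text
the job is handed in; nothing more can be done
None
```

The job is done and handed in at about 40 s of the 210 s allowed. Only two blocks were present, block_3 and block_4. I lifted both out by their stubs and stood them upright, side by side, in the white tray. I then nested cup_2, cup_3, cup_4 and cup_5 into cup_1, in that order.

- **Knocked cup:** cup_2 was found about 3 cm from where it started. I measured it again before grasping it.
- **Last check:** in the side and scene views the cup rims rise in even steps. cup_5's rim lies on the ring drawn at the expected 96 mm, so every cup is right down. Both blocks stand in the tray.
- **Bystanders:** the flask and diluent bottle stand where they were in the last pictures. I did not touch the bystanders or the red look-alikes, but I did not measure them separately.
- **Forces:** the largest wrist force I read was about 6 N, during grips. The gripper was clear of everything at hand-in.
- **Disagreement:** the network's box fit for cup_5 in the final nest fitted poorly, with errors up to 13 pixels, probably because its box took in other rims. I relied on the ring overlay instead.

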